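Pin back the sprung ratchet pawl of a hose reel

TASK

Take the red-knobbed lock pin out of the rack and use its shank to push the yellow sprung pawl arm away from the brass ratchet wheel, past the red-ringed hole in the reel mount. Then lower the pin fully home in that hole and let go, so that the arm springs back against the pin and stays held off the wheel.

Things in the scene. Friction and masses are not known exactly. Their poses are not given: they have to be found in the camera images.
- lock_pin: Lock pin: steel shank 14 mm thick, 85 mm long, lowest 12 mm tapered to a 5 mm tip; round red knob on top, 30 mm wide, 36 mm tall; 0.1-0.17 kg. Origin at the tip, z up to the knob. Starts upright, 40 mm deep in one of 3 holes (80 mm apart) of a grey rack 50 mm high; knob 95 to 131 mm above the bench. Its neighbours, a short black-knobbed pin and a green nut driver (144 mm high), are not needed.
- reel_mount: Grey metal box, 270 (x) x 300 (y) x 50 mm high, fixed to the bench. Origin: centre of its underside; z up. On its top: the arm's pivot post at x +100, y +20 mm (24 mm wide, 44 mm tall); brass ratchet wheel centred at x +45, y +88 mm (radius 58 mm, 32 mm tall); a thin spring post 30 mm tall at x +118, y -45 mm. The rest of the top is clear.
- pin_hole (a point): Centre of the mouth of the lock hole in the reel mount's flat top, 50 mm above the bench, at x -57, y -31 mm in the mount's frame; axes parallel to the mount's. Round, ringed in red paint, 18 mm in diameter with a 4 mm chamfer, 40 mm deep with a floor, so a pin fully home has its knob's underside 45 mm above the mount's top.
- pawl (a joint): Angle (rad) of the yellow arm about its pivot, 0 to 0.7: a bar 14 mm thick, 200 mm long, 6 to 36 mm above the mount's top. At 0 (sprung rest) it points along the mount's -x, centre line 51 mm to the +y side of the hole; growing, its end swings to -y across the hole. Pushed on its +y side by the pin it reads 0.4 with the pin over the hole. Spring force at the pin: 2 N at 0, 4.5 N at 0.4.

How it is judged:
On the way, in this order (a step that is already met when the one before it is completed fails the run):
1. the lock pin is lifted out of the rack (height (world z) of lock_pin above 0.052 m), for 0.1 s.
2. the pawl arm is swung back against its spring (value of joint pawl above 0.3 rad), for 0.1 s.
At the end, for the whole second after the job is handed in: The lock pin stands in the mount's lock hole, its tip at least 28 mm below the hole's mouth and within 12 mm of its axis, within 0.3 rad of upright, at rest; the pawl arm rests against it at 0.33 to 0.48 rad (value of joint pawl between 0.33 and 0.48 rad and horizontal distance between lock_pin and pin_hole below 0.012 m and z of lock_pin in the frame of pin_hole below -0.028 m and angle between lock_pin's own z axis and vertical below 0.3 rad and linear speed of lock_pin below 0.02 m/s and velocity of joint pawl between -0.05 and 0.05 rad/s); the robot touches nothing.
It also fails if it takes over 42 s, if anything falls off the work surface, if the arm or the gripper's body presses on something with over 40 N, if the wrist force passes 120 N, or if a joint passes its speed limit or range.

ROBOT

A 6-joint arm with a two-finger parallel gripper is mounted at the origin on the work surface. World frame = base frame: x ahead of the robot, y to its left, z up, the work surface at z = 0. Lengths are in m, angles in rad, forces in N, time in s.
With the tool pointing down it reaches from about 0.35 to 0.975 m from the base axis. Payload 4.9 kg.
Tool frame: the origin (TCP) lies on the front face of the gripper's body, between the roots of the fingers; the fingertips stand ctrl.finger_overhang ahead of it and the grasp point (between the pads) lies 54 mm ahead of it (ctrl.finger_overhang is the distance from the TCP to the fingertips, in m); z points along the fingers, y is the line along which they close (so a half turn about z gives the same grasp; the last joint's range is limited). The gripper opens to 85 mm and grips with 20 to 120 N. Pads are 22 mm wide; open, the fingers measure 114 mm over their backs; the gripper's body (76 mm by 85 mm) begins 54 mm behind the grasp point. The pads swing forward as they close: fully open they stand 13 mm farther back than shut.
Start: joints at [1.1, 0.053, 1.613, -0, 1.476, -0.119], TCP at [0.215, 0.587, 0.304] pointing down, gripper open.
Joint ranges: [-3.01, 3.01], [-1.01, 2.22], [0.06, 2.58], [-1.02, 4.17], [0.09, 2.62], [-3.14, 3.14]. Speed limits (rad/s): [2.57, 2.57, 3.14, 3.14, 3.14, 3.14].

INTERFACE

Orientations are given as a rotation vector (axis times angle).
In Python, from station import ctrl, vision gives the robot as it stands. The module is installed in compiled form; this text tells all that it offers.
- The arm moves only by the tool drive_tool, never from a script. Its argument "rows" is a list of rows, each a list of 2 entries, a list of its own where there are three numbers: the shift along the tool's x, y, z in m, then the turn about the tool's z in rad. A call has 1 to 10 rows; each row shifts and turns the commanded pose from where the row before left it, along the tool's axes as they then stand; what a row does not reach is not made up. A row lasts 1/10 s, in which the tool goes at most 50 mm and 8.59 degrees, less where a joint would pass 70% of its speed; a pose out of reach is approached as far as the arm can. A call with a gripper value outside its range is refused whole. "jaw" is the closure, from 0 (fully open) to 1 (shut), set as the call begins (left out, the last holds). The fingers move at their own pace and stop on an object; "grip_force" is the grip in N (left out, the last holds). Time passes only in rows, so rows that do not move let the fingers close. It gives the time, the measured TCP pose, the force, the opening and the grip force at its end, in the units of the state.
- ctrl.get_obs(): the state, without advancing time (a new reading comes with each control period).
- vision.get_image(name): name is "scene" or "top" or "wrist"; returns a dict with "image" (384x512x3 uint8, blue, green, red), "vertical_fov" (degrees; the focal length in pixels is half the picture's height over the tangent of half this angle, whatever the lens; pixels are square), "cx", "cy" (the principal point, pixels), "dist_coeffs" ([k1, k2, p1, p2, k3] as OpenCV has them; the pictures are not rectified), "R" (3x3) and "t" (3): a world point X has camera coordinates R X + t. Camera axes: x right, y down, z forward; pixel columns grow to the right and rows downward; lengths in m; the calibration is good to about 2 mm. A picture is of the moment at which its call begins. There is no depth.
- ctrl.finish_job(): hands the job in; it is judged then, once.
The state is a dict: "t": time; "q": joint angles; "dq": joint speeds; "effort": joint torques, N m; "tool_pos": TCP position; "tool_rot": TCP orientation; "contact_force": force on the tool from outside, world axes, zero at the start; "wrist_torque": the same for the moment, N m; "opening": finger opening in m; "grip_force": force on a finger pad.
Only numpy, scipy, OpenCV 4.12 (cv2) and the standard library are available. Lean on these libraries where they do the work, as an engineer would, in place of code of your own. Each camera call takes 0.05 s, during which the arm holds its last target. There are 200 camera calls.

## Working session

There is one attempt and no reset: what is moved stays moved. The work goes in short steps, Python scripts to look and compute and a tool call to move; the robot and the scene stay as the last step left them, time stands still between calls to the robot, and variables do not carry over. Pictures are saved under pics/ and viewed, at most 10 in all, crops included, and the job is handed in when it is done.

Besides the shell and the picture viewer there is one more tool, called after "Request:" in YAML: its name, and indented under it one key for each argument. drive_tool: Moves the arm, as the interface text tells. Its arguments: {"type":"object","properties":{"rows":{"type":"array","items":{"type":"array"}},"jaw":{"type":"number"},"grip_force":{"type":"number"}},"required":["rows"]}

```bash
mkdir -p pics; python3 - <<'E'
from station import ctrl,vision
import cv2,numpy as np,pickle
o=ctrl.get_obs();print({k:np.round(v,4).tolist() for k,v in o.items()},ctrl.finger_overhang)
D={}
for n in("scene","top"):
    d=vision.get_image(n);D[n]=d;cv2.imwrite(f"pics/{n}0.png",d["image"]);print(n,d["vertical_fov"],d["cx"],d["cy"],d["dist_coeffs"],(-np.array(d["R"]).T@d["t"]).round(3))
pickle.dump(D,open("d0.pkl","wb"))
E
```

```text
{'t': 0.0, 'q': [1.1, 0.0534, 1.6143, 0.0, 1.476, -0.119], 'dq': [0.0004, 0.0001, -0.0006, 0.0009, 0.0003, -0.0008], 'effort': [0.0004, -39.3671, -37.0183, -0.0, 0.0071, -0.0], 'tool_pos': [0.2151, 0.5863, 0.3027], 'tool_rot': [-0.5496, -3.0925, 0.0031], 'contact_force': [-0.1014, 0.4252, -0.3749], 'wrist_torque': [-0.0317, -0.0378, -0.0053], 'grip_force': 0.0, 'opening': 0.0853} 0.0726
scene 49.566553986601086 258.06066358705084 190.47001617881685 [-0.07128816  0.          0.          0.          0.        ] [1.196 0.03  0.871]
top 53.571880139772915 256.95041772575564 189.22126747657325 [-0.08888247  0.          0.          0.          0.        ] [ 0.528 -0.082  0.849]
```

View pics/top0.png

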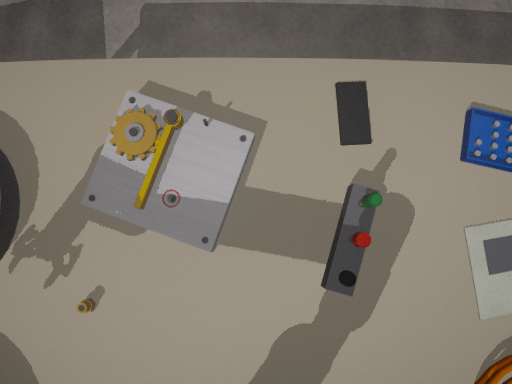

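View pics/scene0.png

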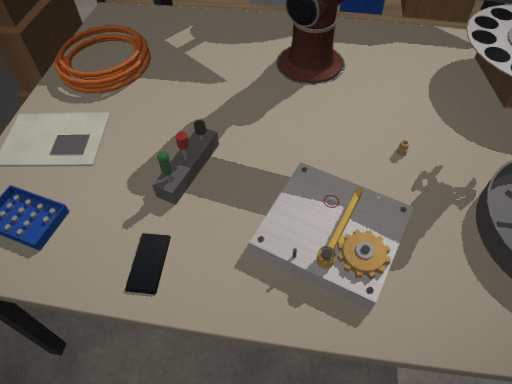

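```bash
cat >h.py <<'E'
import cv2,numpy as np,pickle
def K(d):
    h=d["image"].shape[0];f=h/2/np.tan(np.radians(d["vertical_fov"])/2)
    return np.array([[f,0,d["cx"]],[0,f,d["cy"]],[0,0,1]])
def proj(d,P):
    return cv2.projectPoints(np.array(P,float).reshape(-1,3),cv2.Rodrigues(np.array(d["R"]))[0],np.array(d["t"],float),K(d),np.array(d["dist_coeffs"],float))[0].reshape(-1,2)
def ray(d,uv):
    n=cv2.undistortPoints(np.array(uv,float).reshape(-1,1,2),K(d),np.array(d["dist_coeffs"],float)).reshape(-1,2)
    R=np.array(d["R"]);return -R.T@d["t"],np.c_[n,np.ones(len(n))]@R
def atz(d,uv,z):
    c,r=ray(d,uv);return c+r*((z-c[2])/r[:,2])[:,None]
def red(d):
    b,g,r=[d["image"][...,i].astype(int) for i in range(3)]
    m=((r>90)&(g<0.4*r)&(b<0.4*r)).astype(np.uint8)
    n,l,s,c=cv2.connectedComponentsWithStats(m)
    return [(s[i].tolist(),c[i].round(1).tolist()) for i in range(1,n) if s[i,4]>8]
E
python3 - <<'E'
from h import *
from scipy.optimize import least_squares as ls
D=pickle.load(open("d0.pkl","rb"))
for n in D:print(n,red(D[n]))
T=D["top"];S=D["scene"]
# subpixel corners
ct=atz(T,[(133,92),(255,138),(215,249),(83,205)],.05);print(ct.round(4))
cs=atz(S,[(306,168),(411,209),(371,297),(252,253)],.05);print(cs.round(4))
print('hole',atz(T,[(171.5,198)],.05),atz(S,[(331.5,201)],.05))
for n in D:
    im=D[n]["image"];a=im[80:260,70:270] if n=="top" else im[155:305,240:420]
    D[n+'c']=cv2.resize(a,(400,360) if n=="top" else (400,333),interpolation=cv2.INTER_CUBIC) if 0 else a
    cv2.imwrite(f"pics/{n}c.png",cv2.resize(a,None,fx=3,fy=3,interpolation=cv2.INTER_CUBIC)) if n in("top","scene") else 0
    if n=="scene":break
E
```

```text
scene [([176, 132, 11, 9, 70], [180.8, 136.1])]
top [([353, 232, 18, 15, 195], [362.3, 239.4])]
[[ 0.8362  0.19    0.05  ]
 [ 0.7318 -0.0805  0.05  ]
 [ 0.4951  0.0018  0.05  ]
 [ 0.5852  0.2874  0.05  ]]
[[ 0.5087  0.0287  0.05  ]
 [ 0.5975  0.2886  0.05  ]
 [ 0.8341  0.1949  0.05  ]
 [ 0.7698 -0.0665  0.05  ]]
hole [[0.60132215 0.09573793 0.05      ]] [[0.60236206 0.09908501 0.05      ]]
```

```bash
python3 - <<'E'
from h import *
D=pickle.load(open("d0.pkl","rb"))
a=cv2.resize(D["top"]["image"][85:255,75:265],(570,510),interpolation=cv2.INTER_CUBIC)
cv2.imwrite("pics/topc.png",a)
for n in D:
    d=D[n]; b,g,r=[d["image"][...,i].astype(int) for i in range(3)]
    m=(r-np.maximum(g,b)>25)&(r-g>1.5*(g-b)+20)
    y,x=np.nonzero(m)
    u,v=(171,198) if n=="top" else (331,201)
    k=(abs(x-u)<14)&(abs(y-v)<14);e=cv2.fitEllipse(np.c_[x,y][k].astype(np.float32));print(n,k.sum(),e,atz(d,[e[0]],.05))
T,S=D["top"],D["scene"]
# knob triangulation (knob axis mid height .113)
for z in(.107,.113,.12,.131):print(z,atz(T,[(362.3,239.4)],z)[0].round(4),atz(S,[(182,141)],z)[0].round(4))
E
```

```text
scene 53 ((330.9412536621094, 200.90777587890625), (11.759612083435059, 14.45529842376709), 104.42884063720703) [[0.60229041 0.09773629 0.05      ]]
top 82 ((170.8165283203125, 197.90457153320312), (16.36996841430664, 16.629741668701172), 46.90249252319336) [[0.60151743 0.0972027  0.05      ]]
0.107 [ 0.5164 -0.291   0.107 ] [ 0.5141 -0.2886  0.107 ]
0.113 [ 0.5165 -0.2893  0.113 ] [ 0.5195 -0.2861  0.113 ]
0.12 [ 0.5166 -0.2874  0.12  ] [ 0.5257 -0.2832  0.12  ]
0.131 [ 0.5168 -0.2843  0.131 ] [ 0.5355 -0.2786  0.131 ]
```

View pics/topc.png

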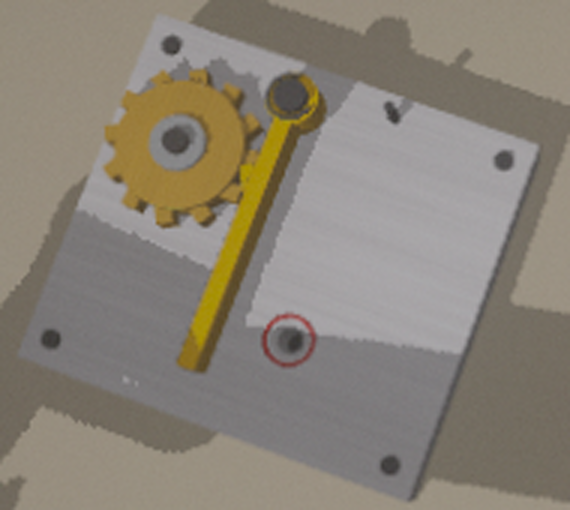

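```bash
python3 - <<'E'
from h import *
from scipy.optimize import least_squares as ls
D=pickle.load(open("d0.pkl","rb"));T=D["top"]
px=np.array([(157,16),(540,147),(411,499),(20,353),(171,45),(504,160),(390,465),(51,339)])/3+[75,85]
w=atz(T,px,.05)[:,:2]
m=np.array([(135,150),(135,-150),(-135,-150),(-135,150)])/1000
w4,s4=w[:4],w[4:]
def f(p):
    c,s=np.cos(p[2]),np.sin(p[2]);R=np.array([[c,-s],[s,c]])
    sm=np.sign(m)*p[3:5]
    return np.r_[(m@R.T+p[:2]-w4).ravel(),(sm@R.T+p[:2]-s4).ravel(),3*(R@[-.057,-.031]+p[:2]-[.6019,.0975])]
r=ls(f,[.66,.1,-.35,.12,.13]);print(r.x,r.fun.round(4))
a=np.linspace(0,2*np.pi,40)
def hull(d,x,y):
    P=[(x+.015*np.cos(t),y+.015*np.sin(t),z) for t in a for z in(.095,.131)]
    h=cv2.convexHull(proj(d,P).astype(np.float32));M=cv2.moments(h);return M["m10"]/M["m00"],M["m01"]/M["m00"],M["m00"]
for n in D:
    d=D[n]; im=d["image"].astype(int);b,g,rr=[im[...,i] for i in range(3)]
    mk=(rr>40)&(rr>2.2*g)&(rr>2.2*b);u,v=(362,239) if n=="top" else (182,141)
    y,x=np.nonzero(mk);k=(abs(x-u)<16)&(abs(y-v)<16);c=np.array([x[k].mean(),y[k].mean()])
    q=ls(lambda p:np.array(hull(d,*p)[:2])-c,[.517,-.287],diff_step=1e-3);print(n,k.sum(),c,q.x,hull(d,*q.x)[2],(x[k].min(),x[k].max(),y[k].min(),y[k].max()))
# rack direction via driver & black knob tops
print(atz(T,[(375.5,200)],.144),atz(T,[(347,279)],.11))
E
```

```text
[ 0.66574573  0.10694007 -0.34082611  0.1153494   0.13020888] [ 0.0029  0.0002  0.0022  0.0009 -0.0018  0.0027 -0.0015  0.0028  0.0003
 -0.0001 -0.      0.0003 -0.0001 -0.0002  0.0002 -0.     -0.0007 -0.0022]
scene 148 [181.5        139.70945946] [ 0.51559881 -0.28841327] 202.55760342080612 (np.int64(176), np.int64(188), np.int64(132), np.int64(148))
top 228 [361.42105263 239.39912281] [ 0.51655043 -0.28702324] 265.8107048776001 (np.int64(352), np.int64(370), np.int64(232), np.int64(247))
[[ 0.59044532 -0.30760745  0.144     ]] [[ 0.44058829 -0.25886855  0.11      ]]
```

Request:
drive_tool:
  rows:
    - [[-0.015, -0.018, 0], 0]
    - [[-0.029, -0.036, 0], 0]
    - [[-0.029, -0.036, 0], 0]
    - [[-0.029, -0.036, 0], 0]
    - [[-0.029, -0.036, 0], 0]
    - [[-0.029, -0.036, 0], 0]
    - [[-0.029, -0.036, 0], 0]
    - [[-0.029, -0.036, 0], 0]
    - [[-0.029, -0.036, 0], 0]
    - [[-0.029, -0.036, 0], 0]
  jaw: 0

```text
t: 1.1
tool_pos: [0.3565, 0.1688, 0.3035]
tool_rot: [0.549, 3.093, 0.0]
contact_force: [1.2, 1.3, -0.1]
opening: 0.0854
grip_force: 0.0
```

Request:
drive_tool:
  rows:
    - [[-0.029, -0.036, 0], 0]
    - [[-0.029, -0.036, 0], 0]
    - [[-0.029, -0.036, 0], 0]
    - [[-0.029, -0.036, 0], 0]
    - [[-0.029, -0.036, 0], 0]
    - [[-0.029, -0.036, 0], 0]
    - [[-0.029, -0.036, 0], 0]
    - [[-0.029, -0.036, 0], 0]
    - [[-0.029, -0.036, 0], 0]
    - [[-0.029, -0.036, 0], 0]

```text
t: 2.1
tool_pos: [0.5049, -0.2692, 0.3032]
tool_rot: [-0.55, -3.092, -0.001]
contact_force: [0.6, -0.1, 0.0]
opening: 0.0857
grip_force: 0.0
```

Request:
drive_tool:
  rows:
    - [[-0.01, -0.01, 0], 0]
    - [[0, 0, 0], 0]
    - [[0, 0, 0], 0]

```text
t: 2.4
tool_pos: [0.5104, -0.2793, 0.3033]
tool_rot: [-0.549, -3.092, -0.002]
contact_force: [-0.2, 0.2, -1.2]
opening: 0.0853
grip_force: 0.0
```

```bash
cat >> h.py <<'E'
def tool(o,target):
    R=cv2.Rodrigues(np.array(o["tool_rot"]))[0];return R.T@(np.array(target)-o["tool_pos"])
E
python3 - <<'E'
from h import *
from station import ctrl,vision
o=ctrl.get_obs();d=vision.get_image("wrist");cv2.imwrite("pics/w1.png",d["image"])
print(o["tool_pos"],o["contact_force"],red(d));R=cv2.Rodrigues(np.array(o["tool_rot"]))[0];print(R.round(4))
print(tool(o,[.516,-.2875,.17]),proj(d,[[.516,-.2875,.131]]))
for s,c in red(d):print(atz(d,[c],.131))
E
```

```text
[ 0.51042781 -0.27934514  0.30331442] [-0.1652243   0.15311518 -1.16720989] [([233, 188, 32, 31, 776], [248.5, 202.7])]
[[-9.388e-01  3.444e-01 -1.100e-03]
 [ 3.444e-01  9.388e-01  1.400e-03]
 [ 1.500e-03  9.000e-04 -1.000e+00]]
[-0.00824528 -0.00585708  0.13329664] [[247.22655325 200.08368057]]
[[ 0.51866093 -0.28731397  0.131     ]]
```

View pics/w1.png

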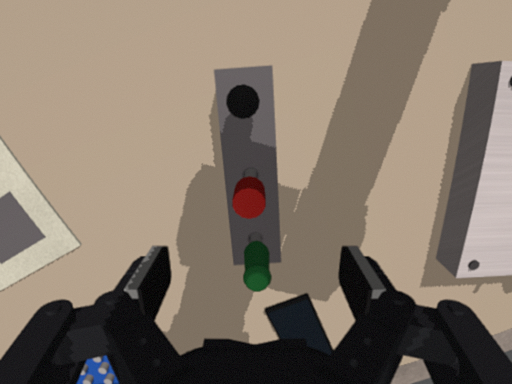

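Request:
drive_tool:
  rows:
    - [[-0.009, -0.006, 0.02], 0]
    - [[0, 0, 0.03], 0]
    - [[0, 0, 0.03], 0]
    - [[0, 0, 0.03], 0]
    - [[0, 0, 0.02], 0]
    - [[0, 0, 0], 0]
    - [[0, 0, 0], 0]

```text
t: 3.15
tool_pos: [0.5172, -0.2878, 0.1745]
tool_rot: [0.548, 3.093, 0.0]
contact_force: [0.8, -0.6, 0.4]
opening: 0.0852
grip_force: 0.0
```

Request:
drive_tool:
  rows:
    - [[0, 0, 0], 0]
    - [[0, 0, 0], 0]
    - [[0, 0, 0], 0]
    - [[0, 0, 0], 0]
    - [[0, 0, 0], 0]
    - [[0, 0, 0], 0]
    - [[0, 0, 0], 0]
    - [[0, 0, 0], 0]
  jaw: 1
  grip_force: 70

```text
t: 3.95
tool_pos: [0.5176, -0.289, 0.175]
tool_rot: [0.549, 3.092, -0.0]
contact_force: [0.0, 1.5, 5.8]
opening: 0.0282
grip_force: 68.9
```

Request:
drive_tool:
  rows:
    - [[0, 0, -0.01], 0]
    - [[0, 0, -0.02], 0]
    - [[0, 0, -0.03], 0]
    - [[0, 0, -0.03], 0]
    - [[0, 0, -0.03], 0]
    - [[0, 0, -0.02], 0]
    - [[0, 0, 0], 0]
    - [[0, 0, 0], 0]
    - [[0, 0, 0], 0]

```text
t: 4.85
tool_pos: [0.5164, -0.2885, 0.3113]
tool_rot: [-0.549, -3.09, -0.002]
contact_force: [0.0, 0.4, -1.6]
opening: 0.0281
grip_force: 69.2
```

```bash
python3 - <<'E'
from h import *
from station import ctrl,vision
o=ctrl.get_obs();d=vision.get_image("wrist");cv2.imwrite("pics/w2.png",d["image"]);print(o["tool_pos"],o["opening"])
s=vision.get_image("scene");a=s["image"];p=proj(s,[o["tool_pos"]-np.array([0,0,.05*i]) for i in range(4)]);print(p)
x,y=p[1].astype(int);x0,y0=max(x-60,0),max(y-60,0);print(x0,y0);c=cv2.resize(a[y0:y0+140,x0:x0+140],None,fx=4,fy=4,interpolation=cv2.INTER_CUBIC)
cv2.imwrite("pics/s2.png",c)
c,sn=np.cos(-.341),np.sin(-.341);M=np.array([[c,-sn],[sn,c]])
pre=M@[0,.077]+[.602,.0975];print(pre, tool(o,[*pre,.3]),tool(o,[.602,.0975,.3]))
E
```

```text
[ 0.51636308 -0.28845504  0.31134447] 0.02805257496372837
[[166.58905092  76.06771988]
 [170.7651391   94.16031895]
 [174.62973546 110.82771781]
 [178.21334334 126.22022235]]
110 34
[0.62775109 0.17006639] [0.05344273 0.46880494 0.0119872 ] [0.05260268 0.39180956 0.01191215]
```

View pics/s2.png

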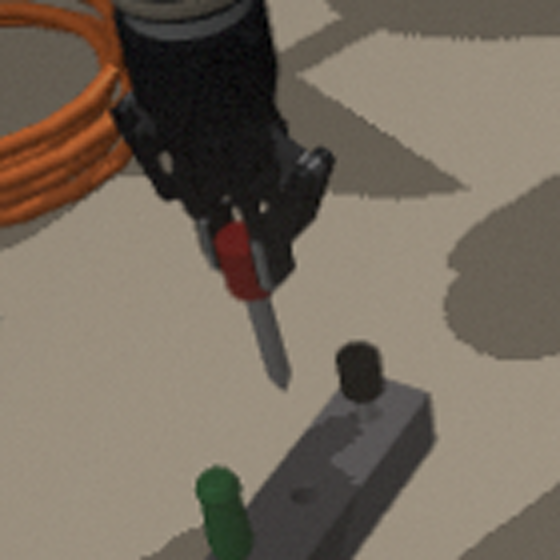

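View pics/w2.png

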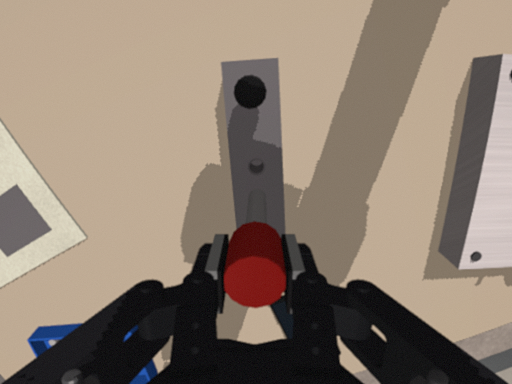

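Request:
drive_tool:
  rows:
    - [[0, 0.02, 0], 0]
    - [[0.005, 0.045, 0], 0]
    - [[0.006, 0.045, 0], 0]
    - [[0.006, 0.045, 0], 0]
    - [[0.006, 0.045, 0], 0]
    - [[0.006, 0.045, 0], 0]
    - [[0.006, 0.045, 0], 0]
    - [[0.006, 0.045, 0], 0]
    - [[0.006, 0.045, 0], 0]
    - [[0.006, 0.045, 0], 0]

```text
t: 5.95
tool_pos: [0.6135, 0.1302, 0.3124]
tool_rot: [-0.549, -3.091, 0.001]
contact_force: [-0.4, -1.2, -1.1]
opening: 0.0283
grip_force: 69.4
```

Request:
drive_tool:
  rows:
    - [[0, 0.03, 0], 0]
    - [[0, 0.014, 0], 0]
    - [[0, 0, 0], 0]
    - [[0, 0, 0], 0]
    - [[0, 0, 0], 0]

```text
t: 6.45
tool_pos: [0.6288, 0.1681, 0.3136]
tool_rot: [-0.552, -3.092, 0.001]
contact_force: [-0.2, 0.7, -1.2]
opening: 0.0277
grip_force: 69.4
```

```bash
python3 - <<'E'
from h import *
from station import ctrl,vision
o=ctrl.get_obs();d=vision.get_image("wrist");t=vision.get_image("top");print(o["tool_pos"],o["opening"])
p=proj(t,[[.602,.0975,.05],o["tool_pos"]-np.array([0,0,.165])]);print(p,proj(d,[[.602,.0975,.05],o["tool_pos"]-np.array([0,0,.165])]))
im=np.hstack([cv2.resize(t["image"][80:260,70:270],(400,360),interpolation=cv2.INTER_CUBIC),cv2.resize(d["image"],(400,300))[:,:].copy() if 0 else cv2.copyMakeBorder(cv2.resize(d["image"],(400,300)),0,60,0,0,cv2.BORDER_CONSTANT)])
cv2.imwrite("pics/p3.png",im)
print(tool(o,[.6277,.1701,.222]))
E
```

```text
[0.62880506 0.1681355  0.31359604] 0.027679265807907846
[[170.68389689 197.67689669]
 [122.43802501 178.3451068 ]] [[188.87997412 165.3606804 ]
 [254.16036467 193.92938753]]
[0.00167809 0.00153623 0.09159552]
```

View pics/p3.png

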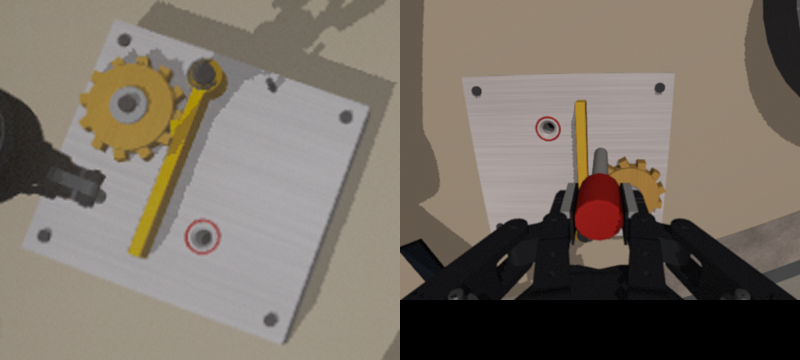

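Request:
drive_tool:
  rows:
    - [[0.001, 0.002, 0.02], 0]
    - [[0, 0, 0.025], 0]
    - [[0, 0, 0.02], 0]
    - [[0, 0, 0.015], 0]
    - [[0, 0, 0.01], 0]
    - [[0, 0, 0], 0]
    - [[0, 0, 0], 0]
    - [[0, 0, 0], 0]

```text
t: 7.35
tool_pos: [0.6295, 0.1719, 0.2256]
tool_rot: [0.55, 3.091, 0.001]
contact_force: [-0.3, -0.3, -0.7]
opening: 0.0279
grip_force: 69.4
```

Request:
drive_tool:
  rows:
    - [[0, -0.01, 0], 0]
    - [[0, -0.01, 0], 0]
    - [[0, -0.01, 0], 0]
    - [[0, -0.01, 0], 0]
    - [[0, -0.01, 0], 0]
    - [[0, -0.01, 0], 0]
    - [[0, -0.01, 0], 0]
    - [[0, -0.007, 0], 0]
    - [[0, 0, 0], 0]
    - [[0, 0, 0], 0]

```text
t: 8.35
tool_pos: [0.6018, 0.0996, 0.2237]
tool_rot: [-0.55, -3.092, -0.0]
contact_force: [1.1, 4.8, -0.3]
opening: 0.0283
grip_force: 69.9
```

```bash
python3 - <<'E'
from h import *
from station import ctrl,vision
o=ctrl.get_obs();d=vision.get_image("wrist");t=vision.get_image("top");s=vision.get_image("scene");print(o["tool_pos"],o["contact_force"],o["opening"])
q=[[.602,.0975,.05],o["tool_pos"]-np.array([0,0,.165])]
for c in(d,s,t):print(proj(c,q).round(1).tolist())
im=np.hstack([cv2.resize(s["image"][140:290,240:410],(400,353),interpolation=cv2.INTER_CUBIC),cv2.copyMakeBorder(cv2.resize(d["image"],(400,300)),0,53,0,0,cv2.BORDER_CONSTANT)])
cv2.imwrite("pics/p4.png",im)
print(tool(o,[.602,.0975,.175]))
E
```

```text
[0.60179157 0.09959304 0.22368326] [ 1.08324451  4.77381311 -0.32741858] 0.028259135910663865
[[251.9, 191.9], [254.1, 194.1]]
[[330.9, 200.8], [332.2, 198.7]]
[[170.7, 197.7], [168.8, 197.4]]
[-0.0009868  -0.00188852  0.04868207]
```

View pics/p4.png

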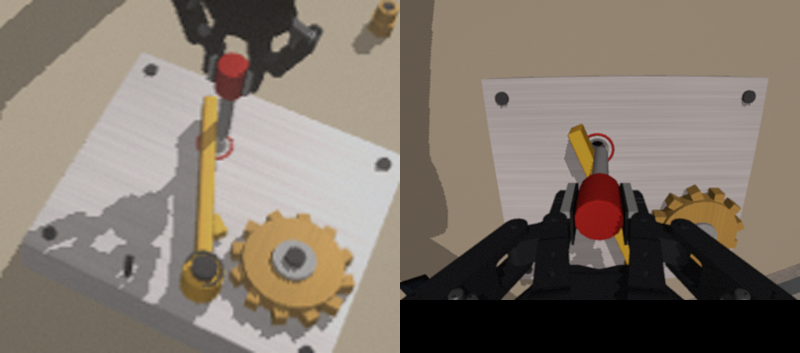

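Request:
drive_tool:
  rows:
    - [[-0.001, -0.002, 0], 0]
    - [[0, 0, 0.005], 0]
    - [[0, 0, 0.006], 0]
    - [[0, 0, 0.006], 0]
    - [[0, 0, 0.006], 0]
    - [[0, 0, 0.006], 0]
    - [[0, 0, 0], 0]

```text
t: 9.2
tool_pos: [0.602, 0.0972, 0.1932]
tool_rot: [-0.549, -3.092, 0.001]
contact_force: [0.3, 3.9, -3.4]
opening: 0.0281
grip_force: 69.5
```

Request:
drive_tool:
  rows:
    - [[0, 0, 0.006], 0]
    - [[0, 0, 0.006], 0]
    - [[0, 0, 0.003], 0]
    - [[0, 0, 0.002], 0]
    - [[0, 0, 0], 0]
    - [[0, 0, 0], 0]

```text
t: 9.8
tool_pos: [0.6023, 0.0973, 0.1774]
tool_rot: [-0.55, -3.093, 0.0]
contact_force: [0.4, 3.6, -1.8]
opening: 0.0278
grip_force: 69.5
```

Request:
drive_tool:
  rows:
    - [[0, 0, 0.002], 0]
    - [[0, 0, 0.001], 0]
    - [[0, 0, 0], 0]
    - [[0, 0, 0], 0]

```text
t: 10.2
tool_pos: [0.6026, 0.0973, 0.1752]
tool_rot: [0.55, 3.093, 0.0]
contact_force: [0.3, 3.5, 0.9]
opening: 0.0281
grip_force: 69.9
```

Request:
drive_tool:
  rows:
    - [[0, 0, 0], 0]
    - [[0, 0, 0], 0]
    - [[0, 0, 0], 0]
    - [[0, 0, 0], 0]
    - [[0, 0, 0], 0]
    - [[0, 0, 0], 0]
  jaw: 0

```text
t: 10.8
tool_pos: [0.6025, 0.0972, 0.1749]
tool_rot: [0.55, 3.093, -0.0]
contact_force: [-0.3, 1.2, -0.6]
opening: 0.0856
grip_force: 0.0
```

Request:
drive_tool:
  rows:
    - [[0, 0, -0.01], 0]
    - [[0, 0, -0.03], 0]
    - [[0, 0, -0.04], 0]
    - [[0, 0, -0.04], 0]
    - [[0, 0, -0.03], 0]
    - [[0, 0, 0], 0]
    - [[0, 0, 0], 0]
    - [[0, 0, 0], 0]

```text
t: 11.6
tool_pos: [0.6018, 0.0973, 0.3234]
tool_rot: [-0.549, -3.091, 0.001]
contact_force: [-0.2, -1.1, 0.1]
opening: 0.0855
grip_force: 0.0
```

```bash
python3 - <<'E'
from h import *
from station import ctrl,vision
o=ctrl.get_obs();d=vision.get_image("wrist");s=vision.get_image("scene");print(o["tool_pos"],o["contact_force"],o["opening"])
print(proj(s,[[.602,.0975,.131],[.602,.0975,.095]]),red(s))
im=np.hstack([cv2.resize(s["image"][140:290,240:410],(400,353),interpolation=cv2.INTER_CUBIC),cv2.copyMakeBorder(cv2.resize(d["image"],(400,300)),0,53,0,0,cv2.BORDER_CONSTANT)])
cv2.imwrite("pics/p5.png",im)
E
```

```text
[0.60184307 0.09734969 0.32342606] [-0.1759295  -1.06285993  0.13259919] 0.08553951536434977
[[335.30211899 180.11112   ]
 [333.25307094 189.64863013]] []
```

View pics/p5.png

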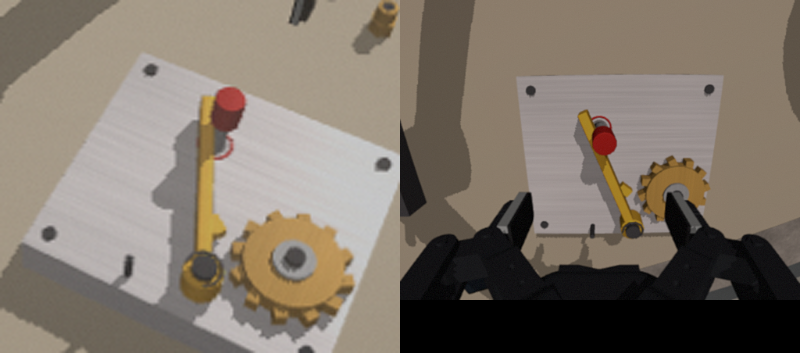

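```bash
python3 -c "
from station import ctrl
print(ctrl.finish_job())"
```

```text
the job is handed in; nothing more can be done
None
```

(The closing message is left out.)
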